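# Pump up the plant mister

## Robot

A 7-joint arm with a two-finger parallel gripper is mounted at the origin on the work surface. World frame = base frame: x ahead of the robot, y to its left, z up, the work surface at z = 0. Lengths are in m, angles in rad, forces in N, time in s.
With the tool pointing down it reaches from about 0.4 to 0.75 m from the base axis. Payload 19.5 kg.
Tool frame: the origin (TCP) lies between the finger pads; the fingertips stand nose_length ahead of it and the grasp point (between the pads) lies 11 mm behind it (nose_length is the distance from the TCP to the fingertips, in m); z points along the fingers, x is the direction in which the jaws open and shut, and the axes are right-handed (so a half turn about z gives the same grasp; the last joint's range is limited). The gripper opens to 85 mm and grips with 20 to 120 N. Pads are 22 mm wide; open, the fingers measure 114 mm over their backs; the gripper's body (76 mm by 85 mm) begins 54 mm behind the grasp point. The pads swing forward as they close: fully open they stand 13 mm farther back than shut.
Start: joints at [-1.233, 0.707, -0.028, 1.485, 0.022, 0.951, -0.075], TCP at [0.213, 0.534, 0.217] pointing down, gripper open.
Joint ranges: [-2.71, 2.71], [-0.32, 2.16], [-1.57, 1.52], [0, 2.45], [-1.46, 4.6], [0, 2.02], [-2.83, 2.83]. Speed limits (rad/s): [1.89, 1.89, 2.57, 2.57, 3.01, 3.01, 3.01].

## Interface

Orientations are given as [roll, pitch, yaw] about the fixed x, y, z axes, in that order (R = Rz(yaw) Ry(pitch) Rx(roll)).
In Python, from station import * gives the robot as it stands. The module is installed in compiled form; this text tells all that it offers.
- The arm moves only by the tool step_arm, never from a script. Its argument "rows" is a list of rows, each an object with "translation": the shift along the tool's x, y, z in m, a list of three; "turn": the turn, a rotation vector about the tool's x, y, z in degrees, a list of three; "claw": the gripper's target within -1 to 1 (fully open at 1, half-way at 0, shut at -1). In form: [{"translation": [dx, dy, dz], "turn": [wx, wy, wz], "claw": claw}, ...]. A call has exactly 10 rows; each row is the pose to reach, as a shift and turn from the pose commanded when the call began, along the tool's axes at that moment; what a row does not reach only later rows make up. A row lasts 1/10 s, in which the tool goes at most 50 mm and 8.59 degrees, less where a joint would pass 70% of its speed; a pose out of reach is approached as far as the arm can. A call with a gripper value outside its range is refused whole. The fingers move at their own pace and stop on an object; "newtons" is the grip in N (left out, the last holds). Time passes only in rows, so rows that repeat a pose let the fingers close, or fill a call up. It gives the time, the measured TCP pose, the force and the opening at its end, in the units of the state.
- read_state(): the state, without advancing time (a new reading comes with each control period).
- camera(name): name is "scene" or "top"; returns the picture (384x512x3 uint8, red, green, blue); there is no depth.
- camera_model(name): a dict with "vfov" (degrees; the focal length in pixels is half the picture's height over the tangent of half this angle, whatever the lens; pixels are square), "cx", "cy" (the principal point, pixels), "k1" (the pictures are not rectified: a ray, as slopes to the right and down, at radius r is drawn at 1 + k1 r^2 times it, then the intrinsics apply), "R" (3x3) and "t" (3): a world point X has camera coordinates R X + t. Camera axes: x right, y down, z forward; pixel columns grow to the right and rows downward; lengths in m; the calibration is good to about 2 mm. A picture is of the moment at which its call begins. camera_model takes no time and is no camera call.
- finish_job(): hands the job in, once; it reports no verdict.
Trained networks look in the newest picture that a camera, given by its name, has taken for a name from the list of things; names that differ only in an ending like _2 or _b are one class to them, and where a whole thing is asked for, a point or a joint stands for the part that bears it (a point fixed in the world has none). Each returns a list of dicts, best first, with "conf" (0 to 1); they miss things now and then, are a little off and sometimes report something else, mostly with a low value. They report only what shows in the picture. A call takes as long as a camera call. They do not tell look-alikes from the thing itself.
- boxes_of(camera, label): "uv" ([column, row] in pixels, amid what is visible of it).
- tip_of(camera, label): "uv" ([column, row] in pixels: a listed point, or the origin of a listed thing).
The state is a dict: "time_s": time; "joint_positions": joint angles; "qd": joint speeds; "joint_torque": joint torques, N m; "position": TCP position; "ee_rot": TCP orientation; "wrist_force": force on the tool from outside, world axes, zero at the start; "moment": the same for the moment, N m; "gripper_width": finger opening in m.
Only numpy, scipy, OpenCV 4.12 (cv2) and the standard library are available. Lean on these libraries where they do the work, as an engineer would, in place of code of your own. Each camera call takes 0.05 s, during which the arm holds its last target. There are 200 camera calls.

## Task

Pump up the plant mister that is used to keep the wreath's ivy fresh: with a fingertip, press its round plunger knob all the way down and let it spring all the way back up, again and again, until the small indicator pin on its shoulder stands fully out. Only press: leave the mister standing where it is, do not lift it, and do not touch the pin. Leave the glue dispenser's pump and the other things on the table alone, and end with the knob let go.

Things in the scene. Friction and masses are not known exactly. Their poses are not given: they have to be found in the camera images.
- mister: Plant mister, loose, upright, about 1 kg. White round bottle 104 mm wide, 145 mm tall; grey collar 64 mm wide up to 165 mm; a round plunger knob above. Nozzle towards its own -x, to 84 mm from the axis, 155 mm high. On the +x side, 45 mm from the axis, a grey upright turret 22 mm wide, top at 153 mm, with the indicator pin in it. Origin: centre of the underside; z up.
- plunger (a joint): How far the plunger knob is pressed: 0 = up, 0.025 m = fully down against its stop. It moves straight down. A spring pushes it back up by itself: about 4 N at the top, 11 N near the bottom. Each full down stroke drives the pin out about 3 mm; nothing happens on the way up.
- knob_top (a point): Middle of the top of the plunger knob, a grey round knob 50 mm across (flat top about 36 mm across) and 18 mm thick on a 14 mm rod on the mister's axis. The top is 230 mm above the table when up, 205 mm when fully down. The point moves with the knob.
- pin (a joint): How far the indicator pin stands out of its turret: 0 = flush, 0.018 m = fully out against its stop. It starts flush (0), stays where pumping has brought it, and pumping on when it is fully out does no harm.
- pin_top (a point): Middle of the top of the indicator pin, 1 mm above the pin's flush mark: 154 mm above the table when the pin is flush, 172 mm when fully out.
- pin_cap: The visible indicator pin, plain steel, 11 mm in diameter, 45 mm from the mister's axis. Its origin is 1 mm below its top. Not to be touched.
- glue: Bystander: glue dispenser standing loose, a square white bottle 75 x 75 x 120 mm with a grey collar and a small flat-spouted pump head on top (60 x 18 mm, top 179 mm above the table). It has no indicator pin. The mister and this may stand in each other's place. Origin: centre of the underside.
- glue_pump (a joint): How far the glue dispenser's pump head is pressed: 0 = up, 0.012 m = down. Must be left alone.
- acorn_tub: Bystander: clear plastic tub of acorns, 120 x 170 x 60 mm. Origin: centre of the underside.
- mug: Bystander: olive stoneware mug, 80 mm wide, 90 mm tall. Origin: centre of the underside.
- tin: Bystander: open green tin, 130 x 110 x 70 mm. Origin: centre of the underside.
- tape: Bystander: roll of tape lying flat, 76 mm across, 24 mm tall. Origin: centre of the underside.
- wreath: Bystander: willow wreath with ivy lying flat, about 200 mm across and 30 mm tall. Origin: middle, at table height.
- scissors: Bystander: scissors lying flat, about 185 mm long, 12 mm tall. Origin: at the pivot, at table height.
- twine: Bystander: wooden spool of twine standing up, 60 mm wide, 72 mm tall. Origin: centre of the underside.
Things that resemble listed ones, but are neither listed nor needed, are in the scene too. Leave any blue, purple or yellow look-alike of the mister alone.

How it is judged:
By the outcome, as a careful person would: the job done as asked, in the order asked, and still so for the second after the job is handed in, with the robot touching nothing.
It also fails if it takes over 48 s, if anything falls off the work surface, if the arm or the gripper's body presses on something with over 40 N, if the wrist force passes 120 N, or if a joint passes its speed limit or range.

## Working session

There is one attempt and no reset: what is moved stays moved. The work goes in short steps, Python scripts to look and compute and a tool call to move; the robot and the scene stay as the last step left them, time stands still between calls to the robot, and variables do not carry over. Pictures are saved under pics/ and viewed, about 8 in all and at most 12, crops included, and the job is handed in when it is done.

Besides the shell and the picture viewer there is one more tool, called after "Request:" by a JSON object that holds its "method" and its "body". step_arm: Moves the arm, as the interface text tells. Its arguments: {"type":"object","properties":{"rows":{"type":"array"},"newtons":{"type":"number"}},"required":["rows"]}

```bash
mkdir -p pics
cat > h.py <<'E'
from station import *
import numpy as np, cv2
def ray(cam,uv):
    m=camera_model(cam); f=192/np.tan(np.radians(m["vfov"])/2)
    d=np.array([(uv[0]-m["cx"])/f,(uv[1]-m["cy"])/f]); s=d.copy()
    for _ in range(30): s=d/(1+m["k1"]*(s@s))
    R=np.array(m["R"]);t=np.array(m["t"])
    return -R.T@t, R.T@np.array([s[0],s[1],1])
def atz(cam,uv,z):
    o,d=ray(cam,uv); return (o+d*(z-o[2])/d[2]).round(4)
def proj(cam,X):
    m=camera_model(cam); f=192/np.tan(np.radians(m["vfov"])/2)
    c=np.array(m["R"])@X+m["t"]; s=c[:2]/c[2]; s=s*(1+m["k1"]*(s@s)); return s*f+[m["cx"],m["cy"]]
E
python3 - <<'E'
from h import *
a=camera("scene");b=camera("top")
cv2.imwrite("pics/s.png",a[:,:,::-1]);cv2.imwrite("pics/t.png",b[:,:,::-1])
for c in ("scene","top"):
  print(c,ray(c,[256,192]))
  for l in ("mister","glue"): print(l,[(np.round(x["uv"]),round(x["conf"],2)) for x in boxes_of(c,l)])
  for l,z in (("knob_top",.23),("pin_top",.154)):
    print(l,[(np.round(x["uv"],1),round(x["conf"],2),atz(c,x["uv"],z)) for x in tip_of(c,l)])
s=read_state();print(s)
E
```

```text
scene (array([1.2915364 , 0.30505884, 1.13534295]), array([-0.59704911, -0.22482605, -0.77014507]))
mister [(array([316., 167.]), 0.97), (array([192., 153.]), 0.89), (array([159., 206.]), 0.83), (array([221., 183.]), 0.69)]
glue [(array([121., 201.]), 0.72), (array([289., 221.]), 0.66)]
knob_top [(array([318.5, 140.2]), 0.75, array([0.3186, 0.1547, 0.23  ])), (array([216.8, 159.2]), 0.54, array([ 0.5074, -0.1189,  0.23  ])), (array([149.8, 179.2]), 0.47, array([ 0.6511, -0.2733,  0.23  ]))]
pin_top []
top (array([ 0.48093216, -0.00641862,  1.36130636]), array([ 0.04315873,  0.01181621, -0.99906702]))
mister [(array([299., 202.]), 0.95), (array([203., 264.]), 0.88), (array([349., 156.]), 0.82), (array([353., 244.]), 0.63)]
glue [(array([214., 185.]), 0.7)]
knob_top [(array([362.8, 151.1]), 0.83, array([ 0.6475, -0.2792,  0.23  ])), (array([197.8, 274. ]), 0.62, array([0.3061, 0.1578, 0.23  ])), (array([363. , 246.8]), 0.53, array([ 0.3894, -0.284 ,  0.23  ])), (array([304.1, 200.6]), 0.51, array([ 0.5099, -0.1221,  0.23  ]))]
pin_top []
{'time_s': 0.5, 'joint_positions': array([-1.23271246,  0.70651249, -0.02762126,  1.48463112,  0.02197898,
        0.95087221, -0.07550188]), 'qd': array([ 1.02881272e-03,  1.07847183e-04, -4.37108011e-04, -2.39829908e-05,
        1.03346418e-03, -2.35368853e-03, -1.28232318e-05]), 'joint_torque': array([-1.99830924e-03, -8.82566857e+01,  1.23299975e+00, -2.36280978e+01,
        1.70110358e-02,  2.19718124e-03,  1.61973021e-04]), 'position': array([0.21313314, 0.53400194, 0.21695327]), 'ee_rot': array([-3.14155900e+00,  1.22883390e-04,  1.19099513e+00]), 'wrist_force': array([-0.34790105,  0.46189173, -0.69991387]), 'moment': array([-0.01690351,  0.00211471,  0.02900399]), 'gripper_width': 0.08529254931806095}
```

Run:
```python
from h import *
a=cv2.imread("pics/s.png");b=cv2.imread("pics/t.png")
cv2.imwrite("pics/s1.png",cv2.resize(a[90:310,70:370],(800,587),interpolation=3))
cv2.imwrite("pics/t1.png",cv2.resize(b[100:325,120:420],(800,600),interpolation=3))
```

```text
(no output)
```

View pics/s1.png

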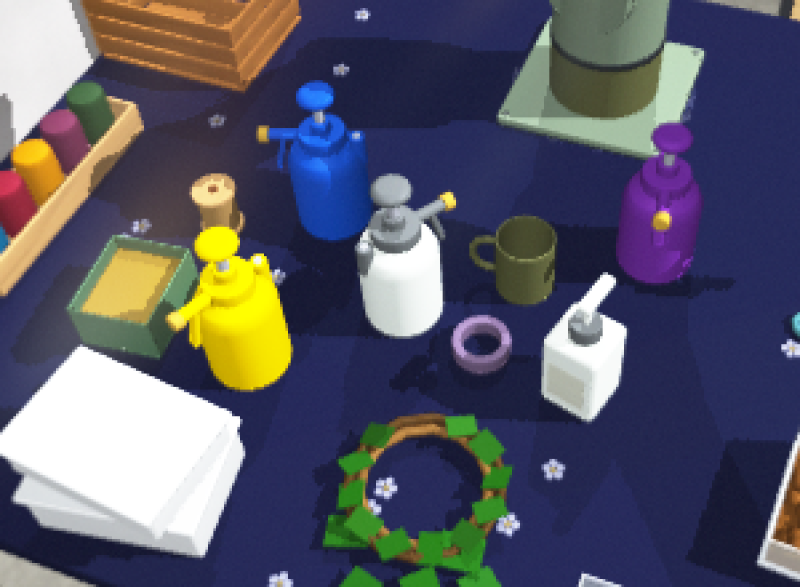

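View pics/t1.png

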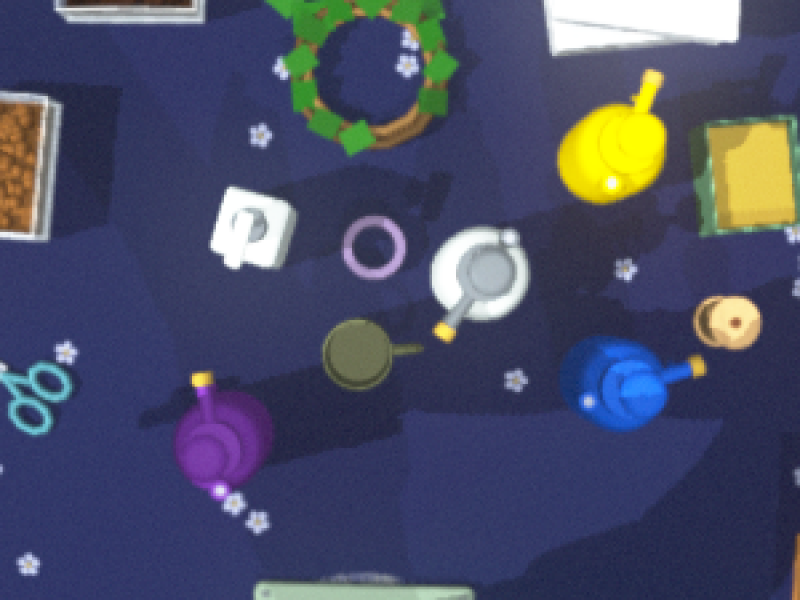

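The mister-shaped candidates in the scene picture are:
- **White with grey knob:** (216,160)
- **Blue:** (192,153)
- **Yellow:** (159,206)
- **Purple:** (318,165)

The glue dispenser is the square bottle at (289,221). Only the white one fits: white round bottle, grey collar and turret, pin on the side opposite the nozzle. Both enlarged crops confirm it, and in the top view its knob is at (304,201). Both cameras put the knob at about (0.509, -0.121), within 3 mm of each other.

Request:
{"method": "step_arm", "body": {"rows": [{"translation":[0,0,-0.05],"turn":[0,0,0],"claw":-1},{"translation":[0,0,-0.1],"turn":[0,0,0],"claw":-1},{"translation":[-0.021,0.045,-0.12],"turn":[0,0,5],"claw":-1},{"translation":[-0.042,0.09,-0.12],"turn":[0,0,10],"claw":-1},{"translation":[-0.064,0.135,-0.12],"turn":[0,0,15],"claw":-1},{"translation":[-0.085,0.18,-0.12],"turn":[0,0,20],"claw":-1},{"translation":[-0.106,0.225,-0.12],"turn":[0,0,25],"claw":-1},{"translation":[-0.127,0.27,-0.12],"turn":[0,0,30],"claw":-1},{"translation":[-0.149,0.315,-0.12],"turn":[0,0,35],"claw":-1},{"translation":[-0.17,0.36,-0.12],"turn":[0,0,40],"claw":-1}]}}

```text
time_s: 1.5
position: [0.4843, 0.2422, 0.3372]
ee_rot: [-3.142, -0.0, 0.489]
wrist_force: [0.2, 1.8, 0.7]
gripper_width: -0.0004
```

```bash
cat >> h.py <<'E'
from scipy.spatial.transform import Rotation as Ro
def todo(X):
    s=read_state(); R=Ro.from_euler("xyz",s["ee_rot"])
    print(s["time_s"],s["position"].round(4),s["ee_rot"].round(3),s["wrist_force"].round(1),s["gripper_width"].round(4),"tool shift",R.inv().apply(np.array(X)-s["position"]).round(4))
E
python3 -c "
from h import *
todo([.509,-.121,.33])
P=atz('top',[311.2,188.9],.154);print(P,np.hypot(*(P[:2]-[.509,-.121])))"
```

```text
Traceback (most recent call last):
  File "h.py", line 17, in todo
    print(s["time_s"],s["position"].round(4),s["ee_rot"].round(3),s["wrist_force"].round(1),s["gripper_width"].round(4),"tool shift",R.inv().apply(np.array(X)-s["position"]).round(4))
                                                                                            ^^^^^^^^^^^^^^^^^^^^^^^^
AttributeError: 'float' object has no attribute 'round'
```

Request:
{"method": "step_arm", "body": {"rows": [{"translation":[-0.0186,0.0415,0],"turn":[0,0,5],"claw":-1},{"translation":[-0.0372,0.083,0],"turn":[0,0,10],"claw":-1},{"translation":[-0.0558,0.1245,0],"turn":[0,0,15],"claw":-1},{"translation":[-0.0744,0.166,0],"turn":[0,0,20],"claw":-1},{"translation":[-0.093,0.2075,0],"turn":[0,0,25],"claw":-1},{"translation":[-0.1116,0.249,0],"turn":[0,0,30],"claw":-1},{"translation":[-0.1302,0.2905,0.01],"turn":[0,0,35],"claw":-1},{"translation":[-0.1488,0.332,0.02],"turn":[0,0,40],"claw":-1},{"translation":[-0.1488,0.332,0.04],"turn":[0,0,41],"claw":-1},{"translation":[-0.1488,0.332,0.04],"turn":[0,0,41],"claw":-1}]}}

```text
time_s: 2.5
position: [0.5084, -0.1193, 0.2953]
ee_rot: [3.141, 0.003, -0.225]
wrist_force: [0.2, 0.6, 0.3]
gripper_width: -0.0001
```

```bash
sed -i 's/s\["gripper_width"\].round(4)/s["gripper_width"]/' h.py
python3 - <<'E'
from h import *
todo([.509,-.121,.26])
P=atz('top',[311.2,188.9],.154);print(P,np.hypot(*(P[:2]-[.509,-.121])))
a=camera("scene"); u,v=216,150
c=cv2.resize(a[v-60:v+60,u-80:u+80,::-1],(800,600),interpolation=3)
def mark(X,col):
    p=proj("scene",np.array(X)); q=((p-[u-80,v-60])*5).astype(int); cv2.circle(c,tuple(int(i) for i in q),4,col,-1)
mark([.509,-.121,.23],(0,0,255)); mark([*read_state()["position"]],(0,255,0))
cv2.imwrite("pics/s2.png",c)
E
```

```text
2.5 [ 0.5084 -0.1193  0.2953] [ 3.141e+00  3.000e-03 -2.250e-01] [0.2 0.6 0.3] -0.00012626284282028937 tool shift [0.001  0.0015 0.0353]
[ 0.5457 -0.1496  0.154 ] 0.046527948590067855
```

View pics/s2.png

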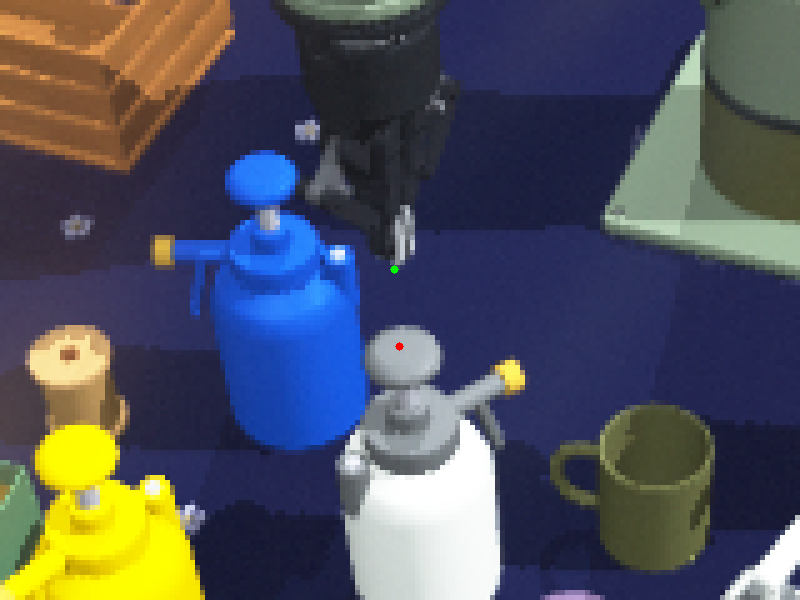

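The crop shows the knob top at crop pixel (403,347), right under the closed fingers. The pin on the turret at (352,465) is well clear of them. The pin measures 46.5 mm from the axis against 45 mm expected. The arm is centred, so I'll go down.

Request:
{"method": "step_arm", "body": {"rows": [{"translation":[0,0.001,0.015],"turn":[0,0,0],"claw":-1},{"translation":[0,0.001,0.03],"turn":[0,0,0],"claw":-1},{"translation":[0,0.001,0.04],"turn":[0,0,0],"claw":-1},{"translation":[0,0.001,0.05],"turn":[0,0,0],"claw":-1},{"translation":[0,0.001,0.055],"turn":[0,0,0],"claw":-1},{"translation":[0,0.001,0.06],"turn":[0,0,0],"claw":-1},{"translation":[0,0.001,0.065],"turn":[0,0,0],"claw":-1},{"translation":[0,0.001,0.07],"turn":[0,0,0],"claw":-1},{"translation":[0,0.001,0.07],"turn":[0,0,0],"claw":-1},{"translation":[0,0.001,0.07],"turn":[0,0,0],"claw":-1}]}}

```text
time_s: 3.55
position: [0.5091, -0.12, 0.2271]
ee_rot: [3.141, -0.0, -0.223]
wrist_force: [-0.6, -0.0, -0.5]
gripper_width: 0.0
```

Request:
{"method": "step_arm", "body": {"rows": [{"translation":[0,0,0.002],"turn":[0,0,0],"claw":-1},{"translation":[0,0,0.004],"turn":[0,0,0],"claw":-1},{"translation":[0,0,0.006],"turn":[0,0,0],"claw":-1},{"translation":[0,0,0.008],"turn":[0,0,0],"claw":-1},{"translation":[0,0,0.01],"turn":[0,0,0],"claw":-1},{"translation":[0,0,0.012],"turn":[0,0,0],"claw":-1},{"translation":[0,0,0.012],"turn":[0,0,0],"claw":-1},{"translation":[0,0,0.012],"turn":[0,0,0],"claw":-1},{"translation":[0,0,0.012],"turn":[0,0,0],"claw":-1},{"translation":[0,0,0.012],"turn":[0,0,0],"claw":-1}]}}

```text
time_s: 4.55
position: [0.5091, -0.1199, 0.2151]
ee_rot: [3.142, -0.0, -0.223]
wrist_force: [-0.5, 0.7, 3.2]
gripper_width: 0.0001
```

Run:
```python
from h import *
todo([.509,-.12,.26])
a=camera("scene"); u,v=216,160
c=cv2.resize(a[v-45:v+45,u-60:u+60,::-1],(800,600),interpolation=3)
cv2.imwrite("pics/s3.png",c)
```

```text
4.55 [ 0.5091 -0.1199  0.2151] [ 3.142 -0.    -0.223] [-0.5  0.7  3.2] 0.0001470035569905953 tool shift [-0.0001  0.0001 -0.0449]
```

View pics/s3.png

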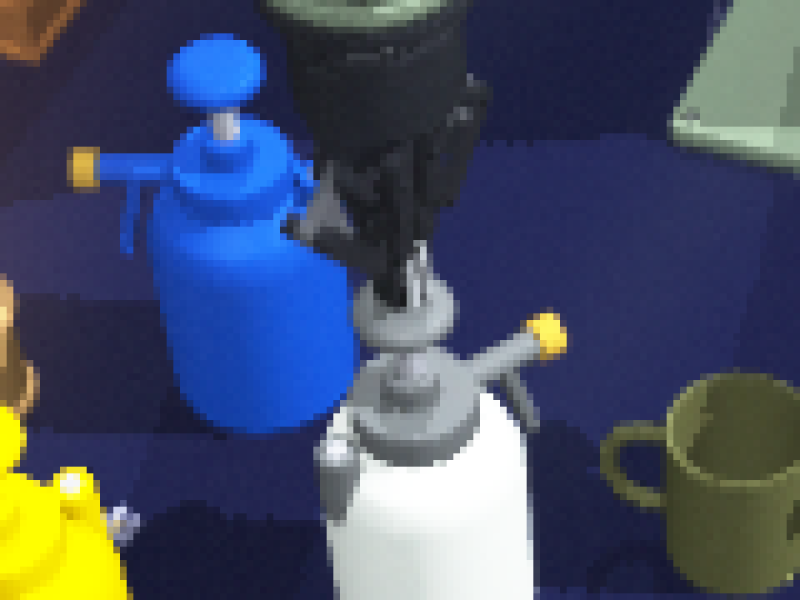

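The fingertips sit in the middle of the knob, at crop pixel (405,300), and have just made contact (about 3 N). Next I'll press down and look for the stop.

Request:
{"method": "step_arm", "body": {"rows": [{"translation":[0,0,0.003],"turn":[0,0,0],"claw":-1},{"translation":[0,0,0.006],"turn":[0,0,0],"claw":-1},{"translation":[0,0,0.009],"turn":[0,0,0],"claw":-1},{"translation":[0,0,0.012],"turn":[0,0,0],"claw":-1},{"translation":[0,0,0.014],"turn":[0,0,0],"claw":-1},{"translation":[0,0,0.016],"turn":[0,0,0],"claw":-1},{"translation":[0,0,0.018],"turn":[0,0,0],"claw":-1},{"translation":[0,0,0.018],"turn":[0,0,0],"claw":-1},{"translation":[0,0,0.018],"turn":[0,0,0],"claw":-1},{"translation":[0,0,0.018],"turn":[0,0,0],"claw":-1}]}}

```text
time_s: 5.6
position: [0.5091, -0.12, 0.197]
ee_rot: [3.142, -0.0, -0.223]
wrist_force: [-1.1, 0.7, 7.6]
gripper_width: 0.0
```

Request:
{"method": "step_arm", "body": {"rows": [{"translation":[0,0,0.001],"turn":[0,0,0],"claw":-1},{"translation":[0,0,0.002],"turn":[0,0,0],"claw":-1},{"translation":[0,0,0.003],"turn":[0,0,0],"claw":-1},{"translation":[0,0,0.003],"turn":[0,0,0],"claw":-1},{"translation":[0,0,0.003],"turn":[0,0,0],"claw":-1},{"translation":[0,0,0.003],"turn":[0,0,0],"claw":-1},{"translation":[0,0,0.003],"turn":[0,0,0],"claw":-1},{"translation":[0,0,0.003],"turn":[0,0,0],"claw":-1},{"translation":[0,0,0.003],"turn":[0,0,0],"claw":-1},{"translation":[0,0,0.003],"turn":[0,0,0],"claw":-1}]}}

```text
time_s: 6.6
position: [0.5091, -0.12, 0.1941]
ee_rot: [3.142, -0.0, -0.223]
wrist_force: [-1.7, 1.3, 9.3]
gripper_width: 0.0002
```

Request:
{"method": "step_arm", "body": {"rows": [{"translation":[0,0,0.001],"turn":[0,0,0],"claw":-1},{"translation":[0,0,0.002],"turn":[0,0,0],"claw":-1},{"translation":[0,0,0.002],"turn":[0,0,0],"claw":-1},{"translation":[0,0,0.002],"turn":[0,0,0],"claw":-1},{"translation":[0,0,0.002],"turn":[0,0,0],"claw":-1},{"translation":[0,0,0.002],"turn":[0,0,0],"claw":-1},{"translation":[0,0,0.002],"turn":[0,0,0],"claw":-1},{"translation":[0,0,0.002],"turn":[0,0,0],"claw":-1},{"translation":[0,0,0.002],"turn":[0,0,0],"claw":-1},{"translation":[0,0,0.002],"turn":[0,0,0],"claw":-1}]}}

```text
time_s: 7.6
position: [0.5091, -0.1199, 0.1921]
ee_rot: [-3.142, -0.0, -0.223]
wrist_force: [-1.0, 1.3, 10.8]
gripper_width: 0.0
```

Request:
{"method": "step_arm", "body": {"rows": [{"translation":[0,0,0.001],"turn":[0,0,0],"claw":-1},{"translation":[0,0,0.002],"turn":[0,0,0],"claw":-1},{"translation":[0,0,0.002],"turn":[0,0,0],"claw":-1},{"translation":[0,0,0.002],"turn":[0,0,0],"claw":-1},{"translation":[0,0,0.002],"turn":[0,0,0],"claw":-1},{"translation":[0,0,0.002],"turn":[0,0,0],"claw":-1},{"translation":[0,0,0.002],"turn":[0,0,0],"claw":-1},{"translation":[0,0,0.002],"turn":[0,0,0],"claw":-1},{"translation":[0,0,0.002],"turn":[0,0,0],"claw":-1},{"translation":[0,0,0.002],"turn":[0,0,0],"claw":-1}]}}

```text
time_s: 8.6
position: [0.5092, -0.12, 0.1907]
ee_rot: [-3.141, -0.001, -0.223]
wrist_force: [-3.4, 2.2, 20.1]
gripper_width: 0.0004
```

The stop is at TCP z ≈ 0.191: 20 N, with the arm held short of its commanded 0.190. That puts contact at the top at about 0.216, so I'll stroke 32 mm and check the force at the bottom each time.

Request:
{"method": "step_arm", "body": {"rows": [{"translation":[0,0,-0.012],"turn":[0,0,0],"claw":-1},{"translation":[0,0,-0.024],"turn":[0,0,0],"claw":-1},{"translation":[0,0,-0.034],"turn":[0,0,0],"claw":-1},{"translation":[0,0,-0.034],"turn":[0,0,0],"claw":-1},{"translation":[0,0,-0.034],"turn":[0,0,0],"claw":-1},{"translation":[0,0,-0.022],"turn":[0,0,0],"claw":-1},{"translation":[0,0,-0.011],"turn":[0,0,0],"claw":-1},{"translation":[0,0,-0.003],"turn":[0,0,0],"claw":-1},{"translation":[0,0,0],"turn":[0,0,0],"claw":-1},{"translation":[0,0,0],"turn":[0,0,0],"claw":-1}]}}

```text
time_s: 9.6
position: [0.5095, -0.1201, 0.1906]
ee_rot: [-3.141, -0.002, -0.223]
wrist_force: [-2.0, 0.5, 26.4]
gripper_width: -0.0
```

Run:
```python
from h import *
todo([.509,-.12,.26])
a=camera("scene");b=camera("top"); u,v=210,170
def f(a,u,v): return cv2.resize(a[v-30:v+30,u-20:u+20,::-1],(400,600),interpolation=3)
cv2.imwrite("pics/s4.png",np.hstack([f(a,u,v),f(b,304,200)]))
```

```text
9.6 [ 0.5095 -0.1201  0.1906] [-3.141e+00 -2.000e-03 -2.230e-01] [-2.   0.5 26.4] -1.6564506816551406e-05 tool shift [-0.0004  0.     -0.0694]
```

View pics/s4.png

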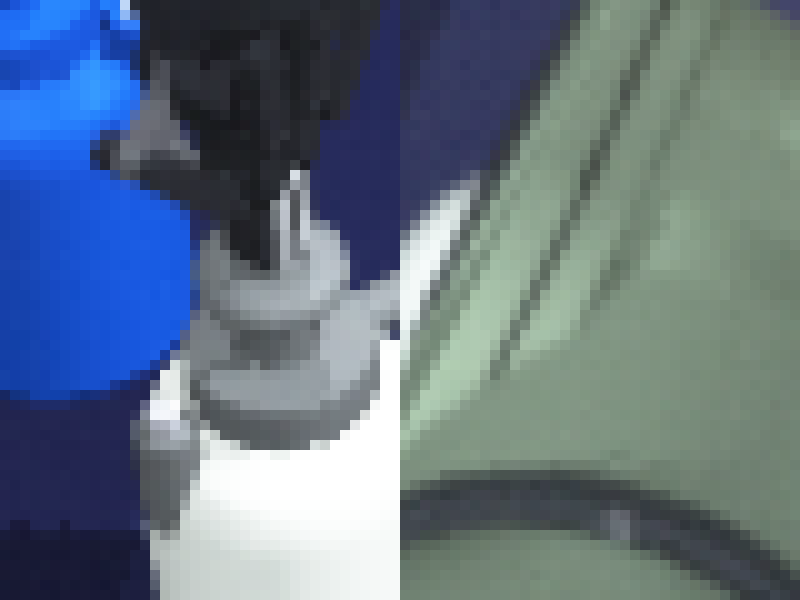

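The knob is down on the collar, and the pin at crop pixel (165,410) has started to rise. The bottom force is 26 N, so the stroke reaches the stop. I'll keep pumping.

Request:
{"method": "step_arm", "body": {"rows": [{"translation":[0,0,-0.012],"turn":[0,0,0],"claw":-1},{"translation":[0,0,-0.024],"turn":[0,0,0],"claw":-1},{"translation":[0,0,-0.034],"turn":[0,0,0],"claw":-1},{"translation":[0,0,-0.034],"turn":[0,0,0],"claw":-1},{"translation":[0,0,-0.034],"turn":[0,0,0],"claw":-1},{"translation":[0,0,-0.022],"turn":[0,0,0],"claw":-1},{"translation":[0,0,-0.011],"turn":[0,0,0],"claw":-1},{"translation":[0,0,-0.003],"turn":[0,0,0],"claw":-1},{"translation":[0,0,0],"turn":[0,0,0],"claw":-1},{"translation":[0,0,0],"turn":[0,0,0],"claw":-1}]}}

```text
time_s: 10.7
position: [0.5094, -0.12, 0.1906]
ee_rot: [-3.141, -0.002, -0.223]
wrist_force: [-3.0, 1.7, 27.0]
gripper_width: 0.0001
```

Request:
{"method": "step_arm", "body": {"rows": [{"translation":[0,0,-0.012],"turn":[0,0,0],"claw":-1},{"translation":[0,0,-0.024],"turn":[0,0,0],"claw":-1},{"translation":[0,0,-0.034],"turn":[0,0,0],"claw":-1},{"translation":[0,0,-0.034],"turn":[0,0,0],"claw":-1},{"translation":[0,0,-0.034],"turn":[0,0,0],"claw":-1},{"translation":[0,0,-0.022],"turn":[0,0,0],"claw":-1},{"translation":[0,0,-0.011],"turn":[0,0,0],"claw":-1},{"translation":[0,0,-0.003],"turn":[0,0,0],"claw":-1},{"translation":[0,0,0],"turn":[0,0,0],"claw":-1},{"translation":[0,0,0],"turn":[0,0,0],"claw":-1}]}}

```text
time_s: 11.7
position: [0.5094, -0.12, 0.1906]
ee_rot: [-3.141, -0.002, -0.223]
wrist_force: [-2.0, 2.6, 28.7]
gripper_width: -0.0001
```

Run:
```python
from h import *
todo([.509,-.12,.26])
a=camera("scene"); u,v=210,170
def f(a,u,v): return cv2.resize(a[v-30:v+30,u-20:u+20,::-1],(400,600),interpolation=3)
cv2.imwrite("pics/s5.png",f(a,u,v))
for h in (0,.006,.009,.018): print(h,(proj("scene",np.array([.5435,-.149,.154+h]))-[190,140])*10)
```

```text
11.7 [ 0.5094 -0.12    0.1906] [-3.141e+00 -2.000e-03 -2.230e-01] [-2.   2.6 28.7] -8.22984865721232e-05 tool shift [-0.0003  0.     -0.0694]
0 [155.57561209 411.40334746]
0.006 [153.6670244  399.03032488]
0.009 [152.70758863 392.81066141]
0.018 [149.80848932 374.0176237 ]
```

View pics/s5.png

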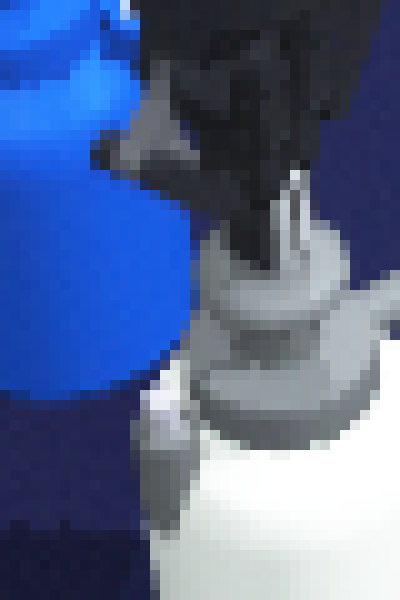

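The pin is visibly higher, with its top at about crop pixel (160,395). That fits roughly 9–12 mm after four strokes. I'll do four more and end with the knob released.

Request:
{"method": "step_arm", "body": {"rows": [{"translation":[0,0,-0.012],"turn":[0,0,0],"claw":-1},{"translation":[0,0,-0.024],"turn":[0,0,0],"claw":-1},{"translation":[0,0,-0.034],"turn":[0,0,0],"claw":-1},{"translation":[0,0,-0.034],"turn":[0,0,0],"claw":-1},{"translation":[0,0,-0.034],"turn":[0,0,0],"claw":-1},{"translation":[0,0,-0.022],"turn":[0,0,0],"claw":-1},{"translation":[0,0,-0.011],"turn":[0,0,0],"claw":-1},{"translation":[0,0,-0.003],"turn":[0,0,0],"claw":-1},{"translation":[0,0,0],"turn":[0,0,0],"claw":-1},{"translation":[0,0,0],"turn":[0,0,0],"claw":-1}]}}

```text
time_s: 12.75
position: [0.5094, -0.1201, 0.1906]
ee_rot: [-3.141, -0.001, -0.223]
wrist_force: [-2.5, 1.8, 28.2]
gripper_width: -0.0001
```

Request:
{"method": "step_arm", "body": {"rows": [{"translation":[0,0,-0.012],"turn":[0,0,0],"claw":-1},{"translation":[0,0,-0.024],"turn":[0,0,0],"claw":-1},{"translation":[0,0,-0.034],"turn":[0,0,0],"claw":-1},{"translation":[0,0,-0.034],"turn":[0,0,0],"claw":-1},{"translation":[0,0,-0.034],"turn":[0,0,0],"claw":-1},{"translation":[0,0,-0.022],"turn":[0,0,0],"claw":-1},{"translation":[0,0,-0.011],"turn":[0,0,0],"claw":-1},{"translation":[0,0,-0.003],"turn":[0,0,0],"claw":-1},{"translation":[0,0,0],"turn":[0,0,0],"claw":-1},{"translation":[0,0,0],"turn":[0,0,0],"claw":-1}]}}

```text
time_s: 13.75
position: [0.5094, -0.12, 0.1906]
ee_rot: [-3.141, -0.002, -0.223]
wrist_force: [-3.3, 1.2, 27.7]
gripper_width: -0.0003
```

Request:
{"method": "step_arm", "body": {"rows": [{"translation":[0,0,-0.012],"turn":[0,0,0],"claw":-1},{"translation":[0,0,-0.024],"turn":[0,0,0],"claw":-1},{"translation":[0,0,-0.034],"turn":[0,0,0],"claw":-1},{"translation":[0,0,-0.034],"turn":[0,0,0],"claw":-1},{"translation":[0,0,-0.034],"turn":[0,0,0],"claw":-1},{"translation":[0,0,-0.022],"turn":[0,0,0],"claw":-1},{"translation":[0,0,-0.011],"turn":[0,0,0],"claw":-1},{"translation":[0,0,-0.003],"turn":[0,0,0],"claw":-1},{"translation":[0,0,0],"turn":[0,0,0],"claw":-1},{"translation":[0,0,0],"turn":[0,0,0],"claw":-1}]}}

```text
time_s: 14.75
position: [0.5094, -0.12, 0.1906]
ee_rot: [-3.141, -0.001, -0.223]
wrist_force: [-1.0, 0.8, 27.7]
gripper_width: -0.0001
```

Request:
{"method": "step_arm", "body": {"rows": [{"translation":[0,0,-0.012],"turn":[0,0,0],"claw":-1},{"translation":[0,0,-0.024],"turn":[0,0,0],"claw":-1},{"translation":[0,0,-0.034],"turn":[0,0,0],"claw":-1},{"translation":[0,0,-0.034],"turn":[0,0,0],"claw":-1},{"translation":[0,0,-0.034],"turn":[0,0,0],"claw":-1},{"translation":[0,0,-0.022],"turn":[0,0,0],"claw":-1},{"translation":[0,0,-0.011],"turn":[0,0,0],"claw":-1},{"translation":[0,0,-0.003],"turn":[0,0,0],"claw":-1},{"translation":[0,0,0],"turn":[0,0,0],"claw":-1},{"translation":[0,0,0],"turn":[0,0,0],"claw":-1}]}}

```text
time_s: 15.75
position: [0.5094, -0.1201, 0.1906]
ee_rot: [-3.141, -0.002, -0.223]
wrist_force: [-3.1, 1.5, 28.3]
gripper_width: -0.0001
```

Request:
{"method": "step_arm", "body": {"rows": [{"translation":[0,0,-0.012],"turn":[0,0,0],"claw":-1},{"translation":[0,0,-0.024],"turn":[0,0,0],"claw":-1},{"translation":[0,0,-0.036],"turn":[0,0,0],"claw":-1},{"translation":[0,0,-0.05],"turn":[0,0,0],"claw":-1},{"translation":[0,0,-0.07],"turn":[0,0,0],"claw":-1},{"translation":[0,0,-0.09],"turn":[0,0,0],"claw":-1},{"translation":[0,0,-0.09],"turn":[0,0,0],"claw":-1},{"translation":[0,0,-0.09],"turn":[0,0,0],"claw":-1},{"translation":[0,0,-0.09],"turn":[0,0,0],"claw":-1},{"translation":[0,0,-0.09],"turn":[0,0,0],"claw":-1}]}}

```text
time_s: 16.75
position: [0.5088, -0.1198, 0.2792]
ee_rot: [3.141, 0.001, -0.223]
wrist_force: [0.0, 0.1, 0.5]
gripper_width: 0.0001
```

Run:
```python
from h import *
todo([.509,-.12,.26])
a=camera("scene"); u,v=210,170
def f(a,u,v): return cv2.resize(a[v-30:v+30,u-20:u+20,::-1],(400,600),interpolation=3)
cv2.imwrite("pics/s6.png",np.hstack([f(cv2.imread("pics/s.png")[:,:,::-1],u,v),f(a,u,v)]))
print([(np.round(x["uv"],1),round(x["conf"],2),atz("scene",x["uv"],.23)) for x in tip_of("scene","knob_top")])
```

```text
16.75 [ 0.5088 -0.1198  0.2792] [ 3.141e+00  1.000e-03 -2.230e-01] [0.  0.1 0.5] 6.604403864194807e-05 tool shift [0.0003 0.0001 0.0192]
[(array([188.1, 123.9]), 0.7, array([ 0.3889, -0.2761,  0.23  ])), (array([151.4, 178.2]), 0.53, array([ 0.6459, -0.2708,  0.23  ])), (array([217.5, 159.4]), 0.49, array([ 0.5074, -0.1165,  0.23  ])), (array([320. , 141.6]), 0.44, array([0.3232, 0.1609, 0.23  ]))]
```

View pics/s6.png

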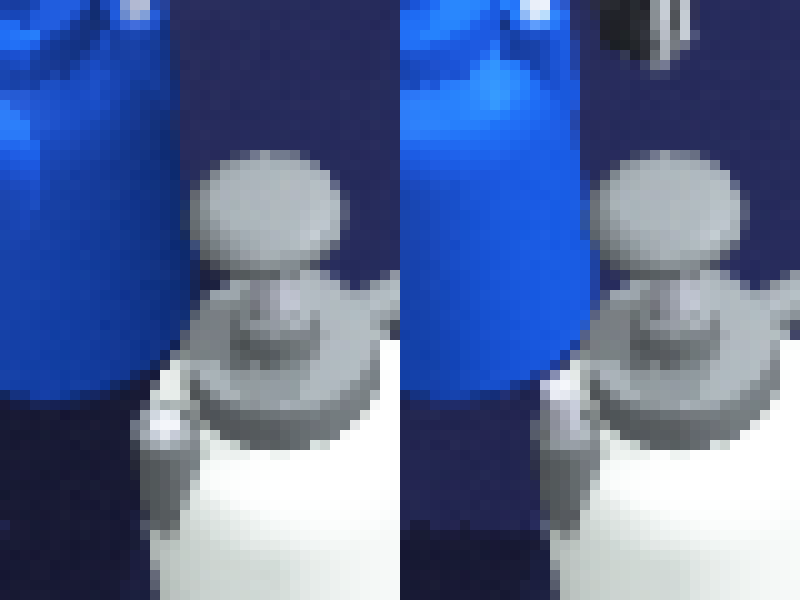

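The left half is from before, the right half from now. The knob is back up in the same place at (217,159), and the mister hasn't moved. The pin's bright top rose from about row 425 to 386, against roughly 37 rows predicted for 18 mm, so it looks fully out. Extra strokes are harmless and there is plenty of time, so I'll add three to be sure.

Request:
{"method": "step_arm", "body": {"rows": [{"translation":[0,0,0.03],"turn":[0,0,0],"claw":-1},{"translation":[0,0,0.05],"turn":[0,0,0],"claw":-1},{"translation":[0,0,0.06],"turn":[0,0,0],"claw":-1},{"translation":[0,0,0.068],"turn":[0,0,0],"claw":-1},{"translation":[0,0,0.076],"turn":[0,0,0],"claw":-1},{"translation":[0,0,0.083],"turn":[0,0,0],"claw":-1},{"translation":[0,0,0.087],"turn":[0,0,0],"claw":-1},{"translation":[0,0,0.09],"turn":[0,0,0],"claw":-1},{"translation":[0,0,0.09],"turn":[0,0,0],"claw":-1},{"translation":[0,0,0.09],"turn":[0,0,0],"claw":-1}]}}

```text
time_s: 17.85
position: [0.5092, -0.12, 0.1909]
ee_rot: [-3.141, -0.001, -0.223]
wrist_force: [-4.1, 1.2, 9.5]
gripper_width: 0.0003
```

Request:
{"method": "step_arm", "body": {"rows": [{"translation":[0,0,-0.012],"turn":[0,0,0],"claw":-1},{"translation":[0,0,-0.024],"turn":[0,0,0],"claw":-1},{"translation":[0,0,-0.034],"turn":[0,0,0],"claw":-1},{"translation":[0,0,-0.034],"turn":[0,0,0],"claw":-1},{"translation":[0,0,-0.034],"turn":[0,0,0],"claw":-1},{"translation":[0,0,-0.022],"turn":[0,0,0],"claw":-1},{"translation":[0,0,-0.011],"turn":[0,0,0],"claw":-1},{"translation":[0,0,-0.003],"turn":[0,0,0],"claw":-1},{"translation":[0,0,0],"turn":[0,0,0],"claw":-1},{"translation":[0,0,0],"turn":[0,0,0],"claw":-1}]}}

```text
time_s: 18.85
position: [0.5096, -0.1201, 0.1906]
ee_rot: [-3.141, -0.002, -0.223]
wrist_force: [-0.9, 2.6, 23.5]
gripper_width: -0.0001
```

Request:
{"method": "step_arm", "body": {"rows": [{"translation":[0,0,-0.012],"turn":[0,0,0],"claw":-1},{"translation":[0,0,-0.024],"turn":[0,0,0],"claw":-1},{"translation":[0,0,-0.034],"turn":[0,0,0],"claw":-1},{"translation":[0,0,-0.034],"turn":[0,0,0],"claw":-1},{"translation":[0,0,-0.034],"turn":[0,0,0],"claw":-1},{"translation":[0,0,-0.022],"turn":[0,0,0],"claw":-1},{"translation":[0,0,-0.011],"turn":[0,0,0],"claw":-1},{"translation":[0,0,-0.003],"turn":[0,0,0],"claw":-1},{"translation":[0,0,0],"turn":[0,0,0],"claw":-1},{"translation":[0,0,0],"turn":[0,0,0],"claw":-1}]}}

```text
time_s: 19.85
position: [0.5094, -0.1201, 0.1906]
ee_rot: [-3.141, -0.002, -0.223]
wrist_force: [-2.0, 2.4, 27.6]
gripper_width: -0.0002
```

Request:
{"method": "step_arm", "body": {"rows": [{"translation":[0,0,-0.012],"turn":[0,0,0],"claw":-1},{"translation":[0,0,-0.024],"turn":[0,0,0],"claw":-1},{"translation":[0,0,-0.036],"turn":[0,0,0],"claw":-1},{"translation":[0,0,-0.05],"turn":[0,0,0],"claw":-1},{"translation":[0,0,-0.07],"turn":[0,0,0],"claw":-1},{"translation":[0,0,-0.09],"turn":[0,0,0],"claw":-1},{"translation":[0,0,-0.1],"turn":[0,0,0],"claw":-1},{"translation":[0,0,-0.1],"turn":[0,0,0],"claw":-1},{"translation":[0,0,-0.1],"turn":[0,0,0],"claw":-1},{"translation":[0,0,-0.1],"turn":[0,0,0],"claw":-1}]}}

```text
time_s: 20.85
position: [0.5088, -0.1198, 0.289]
ee_rot: [3.141, 0.001, -0.223]
wrist_force: [0.1, 0.3, -0.8]
gripper_width: 0.0002
```

Run:
```python
from h import *
todo([.509,-.12,.26])
a=camera("scene"); u,v=210,170
def f(a,u,v): return cv2.resize(a[v-30:v+30,u-20:u+20],(400,600),interpolation=3)
c=f(a[:,:,::-1],u,v); o=cv2.imread("pics/s6.png")[:,400:]
cv2.imwrite("pics/s7.png",np.hstack([o,c]))
```

```text
20.85 [ 0.5088 -0.1198  0.289 ] [ 3.141e+00  1.000e-03 -2.230e-01] [ 0.1  0.3 -0.8] 0.0001709255123382804 tool shift [0.0003 0.0001 0.029 ]
```

View pics/s7.png

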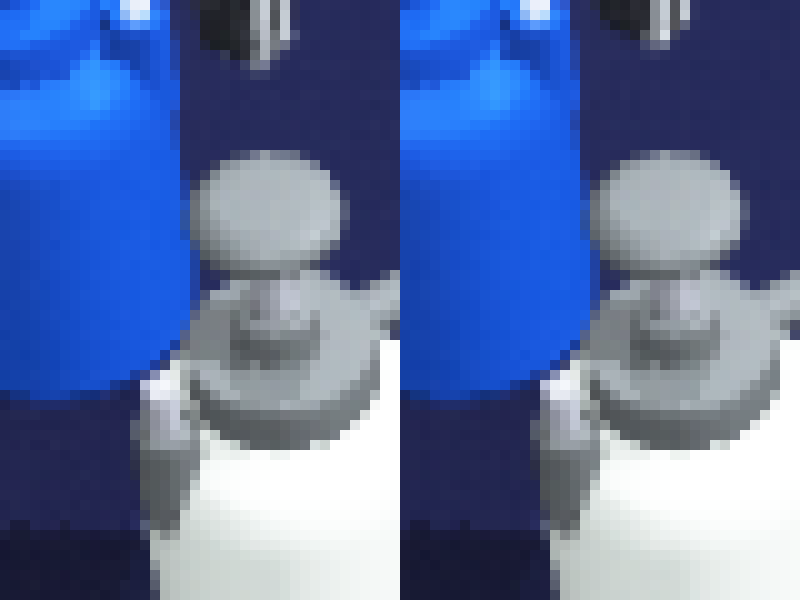

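The pin is the same in both halves (top at about row 372), so the extra strokes changed nothing and it is at its stop. The knob is up and the fingers are clear of it.

```bash
python3 -c "
from station import *
print(finish_job())"
```

```text
the job is handed in; nothing more can be done
None
```

I pumped the white mister 11 times with the closed fingertips: eight strokes, a check, then three more to be sure. By all my checks the pin is fully out, and I handed the job in at about 21 s of the 48 s allowed.

- **Strokes:** Every stroke ended with the arm stopped at the same height, TCP z about 0.191, which is the plunger's stop. The wrist force there read 20 to 29 N. The exception was the first of the three extra strokes, which read only 9.5 N at a height 0.3 mm higher, so it may not have gone quite all the way down.
- **Pin:** Its top rose by about what 18 mm should look like in the picture. The three extra strokes did not move it further, so I take it to be at its stop. I judged this from the pictures only; the network did not detect the pin in the first pictures, and I did not ask it again.
- **End state:** The knob is back up, the mister stands where it was, and the wrist force is near 0 N with the gripper about 7 cm above the knob. The moves stayed clear of the glue dispenser and the other objects, though I did not take a final picture of the whole table.

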